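# Lock the decorating turntable

### The arm

A 6-joint arm with a two-finger parallel gripper is mounted at the origin on a cart in front of the work surface, level with it; the furniture and walls round the work are solid. World frame = base frame: x ahead of the robot, y to its left, z up, the work surface at z = 0. Lengths are in mm, angles in rad, forces in N, time in s.
With the tool pointing down it reaches from about 375 to 750 mm from the base axis. Payload 9 kg.
Tool frame: the origin (TCP) lies at the very end of the fingers, on their centre line; the grasp point (between the pads) lies 19 mm behind it (r.grasp_offset is the distance from the TCP to the grasp point, in mm); z points along the fingers, y is the line along which they close (so a half turn about z gives the same grasp; the last joint's range is limited). The gripper opens to 85 mm and grips with 20 to 120 N. Pads are 22 mm wide; open, the fingers measure 114 mm over their backs; the gripper's body (76 mm by 85 mm) begins 54 mm behind the grasp point. The pads swing forward as they close: fully open they stand 13 mm farther back than shut.
Start: joints at [1.041, 0.104, 0.097, 1.564, 0, 1.353], TCP at [184.068, 571.1, 231.331] pointing down, gripper open.
Joint ranges: [-2.99, 2.99], [-0.84, 1.86], [-1.1, 1.16], [-1.84, 2.11], [-1.51, 1.56], [-3.14, 3.14]. Speed limits (rad/s): [2.22, 2.22, 2.57, 3.14, 3.14, 3.14].

### API

Orientations are given as [roll, pitch, yaw] about the fixed x, y, z axes, in that order (R = Rz(yaw) Ry(pitch) Rx(roll)).
In Python, from cell import r, vision gives the robot as it stands. The module is installed in compiled form; this text tells all that it offers.
- The arm moves only by the shell command python3 -m jog 'ROWS' [FORCE]. ROWS is JSON, a list of rows, each an object with "rot": the turn, a rotation vector about the tool's x, y, z in units of pi rad (1.0 is pi rad), a list of three; "slide": the shift along the tool's x, y, z in units of 75 mm (1.0 is 75 mm), a list of three; "jaw": the closure in counts, from 0 (fully open) to 255 (shut). In form: [{"rot": [rx, ry, rz], "slide": [tx, ty, tz], "jaw": jaw}, ...]. A call has exactly 5 rows; each row shifts and turns the commanded pose from where the row before left it, along the tool's axes as they then stand; what a row does not reach is not made up. A row lasts 1/8 s, in which the tool goes at most 62.5 mm and 10.7 degrees, less where a joint would pass 70% of its speed; a pose out of reach is approached as far as the arm can. A call with a number of a shift or a turn outside -1 to 1 is refused whole. A call with a gripper value outside its range is refused whole. The fingers move at their own pace and stop on an object; FORCE is the grip in N (left out, the last holds). Time passes only in rows, so rows that do not move let the fingers close, or fill a call up. It gives the time, the measured TCP pose, the force, the opening and the grip force at its end, in the units of the state.
- r.state(): the state, without advancing time (a new reading comes with each control period).
- vision.camera(name): name is "scene" or "top" or "wrist"; returns the picture (384x512x3 uint8, red, green, blue); there is no depth.
- vision.camera_model(name): a dict with "K" (3x3 intrinsics, pixels), "R" (3x3) and "t" (3): a world point X has camera coordinates R X + t. Camera axes: x right, y down, z forward; pixel columns grow to the right and rows downward; lengths in mm; the calibration is good to about 2 mm. A picture is of the moment at which its call begins: read the wrist's pose just before it. camera_model takes no time and is no camera call; for the wrist camera it gives the pose at the moment of the call.
- r.finish_job(): hands the job in; it is judged then, once.
Trained networks look in the newest picture that a camera, given by its name, has taken for a name from the list of things; names that differ only in an ending like _2 or _b are one class to them, and where a whole thing is asked for, a point or a joint stands for the part that bears it (a point fixed in the world has none). Each returns a list of dicts, best first, with "confidence" (0 to 1); they miss things now and then, are a little off and sometimes report something else, mostly with a low value. They report only what shows in the picture. A call takes as long as a camera call.
- vision.recognise(camera, target): "rect" ([left, top, right, bottom] as shares, 0 to 1, of the picture: columns of its width, rows of its height, round what is visible of it).
- vision.regions_of(camera, target): "mask" (384x512 bool, what is visible of it) and "rect" ([left, top, right, bottom] as shares, 0 to 1, of the picture: columns of its width, rows of its height, round what is visible of it).
- vision.tip_of(camera, target): "position" ([column, row] as shares, 0 to 1, of the picture: columns of its width, rows of its height: a listed point, or the origin of a listed thing).
The state is a dict: "t": time; "joint_positions": joint angles; "dq": joint speeds; "effort": joint torques, N m; "tool_pos": TCP position; "tcp_rot": TCP orientation; "ft_force": force on the tool from outside, world axes, zero at the start; "wrist_torque": the same for the moment, N m; "gripper_width": finger opening in mm; "gripper_force": force on a finger pad.
Only numpy, scipy, OpenCV 4.12 (cv2) and the standard library are available. Lean on these libraries where they do the work, as an engineer would, in place of code of your own. Each camera call takes 0.05 s, during which the arm holds its last target. There are 200 camera calls.

### The job

Lock the decorating turntable: with the fingertips, push the slotted disc round by its black peg until the slot in its rim faces the brass lock bar, then push the bar's orange tab toward the disc until the bar is fully home in the slot. Only push, gently: do not grip the peg or the tab, and leave the jar, the cup and the wooden stamp standing where they are.

Things in the scene. Friction and masses are not known exactly. Their poses are not given: they have to be found in the camera images.
- turntable: Fixed green foot of the turntable, flange 140 mm across, 11 mm high at its rim, with a 78 mm wide, 10 mm high tongue reaching to 190 mm from the disc's axis on the -y side. Origin: on the disc's axis, at the table top; z up. The lock bar lies over the -y axis and slides along +y, toward the disc's axis. The bar's dark steel guide is 47 mm wide, stands between 82 and 167 mm from the disc's axis and is 55 mm high, with small strap screws up to 57 mm. Does not move.
- disc (a joint): Turn of the grey disc in rad, positive counter-clockwise seen from above, unlimited in both directions. At 0 and at 2 pi the slot faces the lock bar. Starts between 0.8 and 5.4. Disc: 150 mm across, 12 mm thick, its top 52 mm above the table. One slot in the rim, 16 mm wide, 31 mm deep, its mouth flared to 26 mm; a red line on the disc runs from the centre to it. The disc turns stiffly (about 0.12 N m, some 2 N at the peg) and stays where it is left.
- lock_bar (a joint): Slide of the brass lock bar toward the disc's axis in m: 0 drawn back (start), 0.040 fully home (hard stop). Bar 13 mm wide with a round nose; drawn back, its nose stands 12 mm outside the disc's rim. Against the disc's plain rim it stops at about 0.012; only through the slot does it go on. The flared mouth draws the nose in if the slot is up to about 8 mm off line. About 3 N of friction; it stays where it is left.
- peg_top (a point): Centre of the top of the black upright peg on the disc: 20 mm diameter (narrower at the foot), 40 mm tall above the disc's top, its top 92 mm above the table. It stands 54 mm from the disc's axis, on the side opposite the slot.
- slot_mouth (a point): Middle of the slot's mouth at the disc's rim, at the height of the disc's top, 75 mm from the disc's axis.
- bar_line (a point): Fixed point on the bar's line, 75 mm from the disc's axis and 52 mm above the table: the slot's mouth must come here.
- disc_axis (a point): Fixed point on the disc's axis at the height of its top, 52 mm above the table.
- tab_top (a point): Centre of the upper edge of the orange tab that stands on the bar: a plate 44 mm wide across the bar, 8 mm thick along it, its lower edge 58.5 mm and its upper edge 92.5 mm above the table. Drawn back it is 140 mm from the disc's axis; its broad rear face looks away from the disc. Pushing over 35 N, or gripping, is rough.
- jar: Loose blue screw-lid jar with a black lid, 56 mm diameter, 70 mm tall, origin under its middle. Leave alone.
- cup: Loose white cup, 69 mm diameter, 64 mm tall, origin under its middle. Leave alone.
- stamp: Loose turned wooden stamp, 26 mm diameter, 54 mm tall, origin under its middle. Leave alone.

How it is judged:
By the outcome, as a careful person would: the job done as asked, in the order asked, and still so for the second after the job is handed in, with the robot touching nothing.
It also fails if it takes over 51 s, if anything falls off the work surface, if the arm or the gripper's body presses on something with over 40 N, if the wrist force passes 120 N, or if a joint passes its speed limit or range.

## Working session

There is one attempt and no reset: what is moved stays moved. The work goes in short steps, Python scripts to look and compute and a shell command to move; the robot and the scene stay as the last step left them, time stands still between calls to the robot, and variables do not carry over. Pictures are saved under pics/ and viewed, at most 10 in all, crops included, and the job is handed in when it is done.

```bash
mkdir -p pics
cat > h.py <<'E'
import numpy as np, cv2
from cell import r, vision
def ray(cam,px):
    m=vision.camera_model(cam);K,R,t=[np.array(m[k],float) for k in'KRt']
    d=R.T@np.linalg.solve(K,[px[0],px[1],1.]);return -R.T@t,d
def atz(cam,px,z):
    c,d=ray(cam,px);return c+d*(z-c[2])/d[2]
def pts(cam,names,zs):
    vision.camera(cam)
    for n,z in zip(names,zs):
        for o in vision.tip_of(cam,n)[:2]:
            p=np.array(o['position'])*[512,384]
            print(cam,n,round(o['confidence'],2),p.round(0),atz(cam,p,z).round(0))
E
python3 - <<'E'
from h import *
a=vision.camera('scene');b=vision.camera('top')
cv2.imwrite('pics/a.png',a[...,::-1]);cv2.imwrite('pics/b.png',b[...,::-1])
N=['disc_axis','bar_line','slot_mouth','peg_top','tab_top','jar','cup','stamp'];Z=[52,52,52,92,92.5,0,0,0]
pts('top',N,Z);pts('scene',N,Z)
s=r.state();print(s['t'],s['tool_pos'],s['tcp_rot'])
E
```

```text
top disc_axis 0.85 [285. 186.] [519.  77.  52.]
top bar_line 0.71 [317. 189.] [512.   1.  52.]
top bar_line 0.2 [350. 182.] [527. -80.  52.]
top slot_mouth 0.7 [295. 158.] [591.  51.  52.]
top peg_top 0.64 [287. 206.] [464.  77.  92.]
top tab_top 0.59 [348. 180.] [524. -66.  92.]
top jar 0.66 [252. 146.] [640. 161.   0.]
top cup 0.66 [341. 229.] [417. -65.   0.]
top stamp 0.56 [241. 209.] [472. 189.   0.]
scene disc_axis 0.88 [291. 219.] [494.  80.  52.]
scene bar_line 0.6 [320. 208.] [509.   1.  52.]
scene slot_mouth 0.92 [281. 199.] [586.  53.  52.]
scene peg_top 0.87 [300. 208.] [463.  81.  92.]
scene tab_top 0.71 [347. 183.] [514. -70.  93.]
scene tab_top 0.34 [300. 208.] [463.  79.  92.]
scene jar 0.61 [230. 221.] [632. 161.   0.]
scene cup 0.74 [368. 240.] [421. -64.   0.]
scene stamp 0.82 [246. 261.] [469. 195.   0.]
scene stamp 0.63 [371. 238.] [425. -75.   0.]
1.0 [184.06424563 571.10387452 231.33750791] [3.14148960e+00 9.47039602e-06 2.82979362e+00]
```

View pics/a.png

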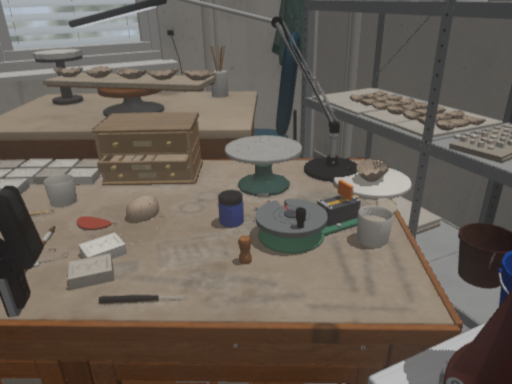

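View pics/b.png

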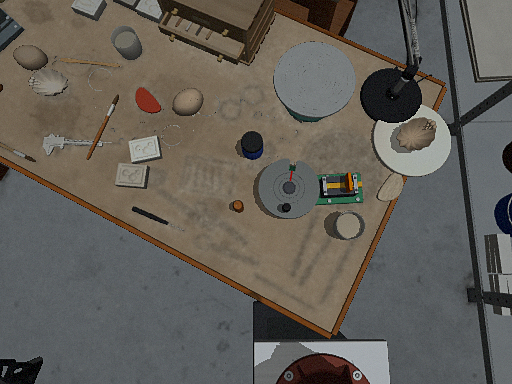

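```bash
cat >> h.py <<'E'
from scipy.spatial.transform import Rotation as Ro
def plan(tgt,n,yaw=None):
    s=r.state();p=np.array(s['tool_pos']);e=s['tcp_rot'];y0=e[2];yaw=y0 if yaw is None else yaw
    d=(np.array(tgt)-p)/n; print('t',s['t'],'pos',p.round(1),'rpy',np.round(e,3),'f',np.round(s['ft_force'],1))
    for k in range(n):
        y=y0+(yaw-y0)*k/n
        v=Ro.from_euler('xyz',[np.pi,0,y]).as_matrix().T@d
        print('rz',round(-(yaw-y0)/n/np.pi,4),'slide',(v/75).round(3))
E
python3 - <<'E'
from h import *
m=vision.camera_model('wrist');R=np.array(m['R']);t=np.array(m['t']);c=-R.T@t
s=r.state();T=Ro.from_euler('xyz',s['tcp_rot']).as_matrix()
print('cam in tool',T.T@(c-s['tool_pos']),'axis',T.T@R[2],np.array(m['K'])[0,0])
plan([510,20,260],10,np.pi/2)
E
```

```text
cam in tool [  74.01483478    0.43275043 -142.64810519] axis [-2.86806030e-01 -3.98369090e-05  9.57988674e-01] 292.46991579082066
t 1.0 pos [184.1 571.1 231.3] rpy [3.141 0.    2.83 ] f [-0.1  0.1  0.1]
rz 0.0401 slide [-0.639 -0.566 -0.038]
rz 0.0401 slide [-0.705 -0.481 -0.038]
rz 0.0401 slide [-0.76  -0.389 -0.038]
rz 0.0401 slide [-0.803 -0.29  -0.038]
rz 0.0401 slide [-0.833 -0.187 -0.038]
rz 0.0401 slide [-0.85  -0.081 -0.038]
rz 0.0401 slide [-0.853  0.026 -0.038]
rz 0.0401 slide [-0.843  0.133 -0.038]
rz 0.0401 slide [-0.82   0.238 -0.038]
rz 0.0401 slide [-0.784  0.339 -0.038]
```

```bash
python3 -m jog '[{"rot":[0,0,0.04],"slide":[-0.63,-0.56,-0.04],"jaw":255},{"rot":[0,0,0.04],"slide":[-0.68,-0.47,-0.04],"jaw":255},{"rot":[0,0,0.04],"slide":[-0.73,-0.38,-0.04],"jaw":255},{"rot":[0,0,0.04],"slide":[-0.77,-0.28,-0.04],"jaw":255},{"rot":[0,0,0.04],"slide":[-0.8,-0.18,-0.04],"jaw":255}]' 20
python3 -m jog '[{"rot":[0,0,0.04],"slide":[-0.82,-0.08,-0.04],"jaw":255},{"rot":[0,0,0.04],"slide":[-0.82,0.03,-0.04],"jaw":255},{"rot":[0,0,0.04],"slide":[-0.82,0.13,-0.04],"jaw":255},{"rot":[0,0,0.04],"slide":[-0.79,0.24,-0.04],"jaw":255},{"rot":[0,0,0.04],"slide":[-0.75,0.33,-0.04],"jaw":255}]'
python3 - <<'E'
from h import *
a=vision.camera('wrist');cv2.imwrite('pics/c.png',a[...,::-1])
pts('wrist',['disc_axis','bar_line','slot_mouth','peg_top','tab_top','cup'],[52,52,52,92,92.5,0])
s=r.state();print(s['t'],s['tool_pos'],s['tcp_rot'],s['gripper_width'])
E
```

```text
t: 1.62
tool_pos: [341.4, 303.0, 246.6]
tcp_rot: [3.141, 0.0, 2.198]
ft_force: [1.2, 0.6, 0.6]
gripper_width: 0.1
gripper_force: 0.0
t: 2.25
tool_pos: [500.5, 37.6, 261.6]
tcp_rot: [3.141, -0.0, 1.569]
ft_force: [1.3, 1.0, -0.0]
gripper_width: -0.0
gripper_force: 0.0
wrist disc_axis 0.56 [263. 132.] [510.  77.  52.]
wrist bar_line 0.85 [265. 193.] [513.   3.  52.]
wrist slot_mouth 0.56 [322. 143.] [581.  67.  52.]
wrist peg_top 0.65 [212. 129.] [454.  87.  92.]
wrist cup 0.76 [202. 230.] [421. -70.   0.]
2.65 [499.30486847  40.8131028  261.48822345] [ 3.14121491e+00 -1.53915117e-04  1.57529156e+00] -0.16105353414033677
```

View pics/c.png

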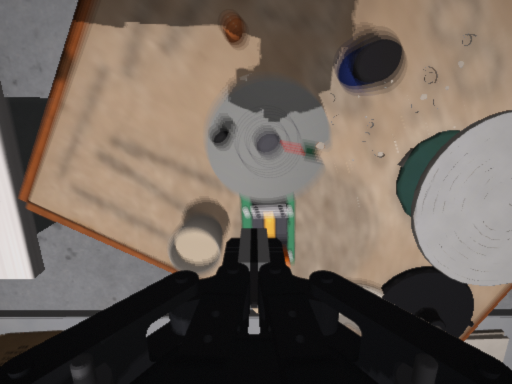

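```bash
python3 -m jog '[{"rot":[0,0,0],"slide":[-0.65,0.08,0],"jaw":255},{"rot":[0,0,0],"slide":[-0.6,0.08,0],"jaw":255},{"rot":[0,0,0],"slide":[0,0,0],"jaw":255},{"rot":[0,0,0],"slide":[0,0,0],"jaw":255},{"rot":[0,0,0],"slide":[0,0,0],"jaw":255}]'
python3 - <<'E'
from h import *
a=vision.camera('wrist');cv2.imwrite('pics/d.png',cv2.resize(a[...,::-1],(768,576)))
pts('wrist',['disc_axis','bar_line','slot_mouth','peg_top','tab_top','cup'],[52,52,52,92,92.5,0])
for n in['disc','peg_top','tab_top']:
    for o in vision.regions_of('wrist',n)[:1]:
        m=o['mask'].astype('uint8');c=max(cv2.findContours(m,0,1)[0],key=cv2.contourArea)
        q=np.array([atz('wrist',p[0]+.5,92 if n!='disc' else 52)[:2] for p in c],'float32')
        print(n,o['confidence'],cv2.fitEllipse(q),q.min(0),q.max(0),cv2.minAreaRect(q))
s=r.state();print(s['t'],s['tool_pos'],s['tcp_rot'])
E
```

```text
t: 3.28
tool_pos: [511.8, -52.8, 261.5]
tcp_rot: [3.141, -0.0, 1.575]
ft_force: [-0.6, 0.4, -0.5]
gripper_width: 0.2
gripper_force: 0.0
wrist disc_axis 0.8 [255.  54.] [513.  71.  52.]
wrist bar_line 0.59 [261. 124.] [519.  -5.  52.]
wrist slot_mouth 0.64 [316.  70.] [580.  55.  52.]
wrist peg_top 0.55 [202.  39.] [461.  79.  92.]
wrist tab_top 0.64 [262. 188.] [521. -71.  92.]
wrist cup 0.67 [191. 173.] [422. -76.   0.]
disc 0.65 ((511.8074645996094, 63.34737777709961), (136.46640014648438, 147.37872314453125), 98.16366577148438) [439.733     -5.586652] [589.2097  122.19383] ((514.4816284179688, 58.277587890625), (149.4796142578125, 127.69318389892578), 0.07689875364303589)
peg_top 0.93 ((511.6080017089844, 58.370784759521484), (120.83814239501953, 130.35658264160156), 99.10870361328125) [447.86874    -3.7300057] [580.2883  110.52358] ((514.0882568359375, 53.368797302246094), (132.423095703125, 114.19465637207031), 0.0715048536658287)
tab_top 0.75 ((519.35693359375, -53.28382110595703), (42.47807312011719, 56.31578826904297), 5.136209964752197) [498.71735  -77.058784] [542.0563   -19.329195] ((525.6193237304688, -51.23678970336914), (58.62940216064453, 42.43508529663086), 74.32510375976562)
3.825 [511.90680315 -54.01999018 261.24127734] [ 3.14156114e+00 -1.10792359e-04  1.57312176e+00]
```

View pics/d.png

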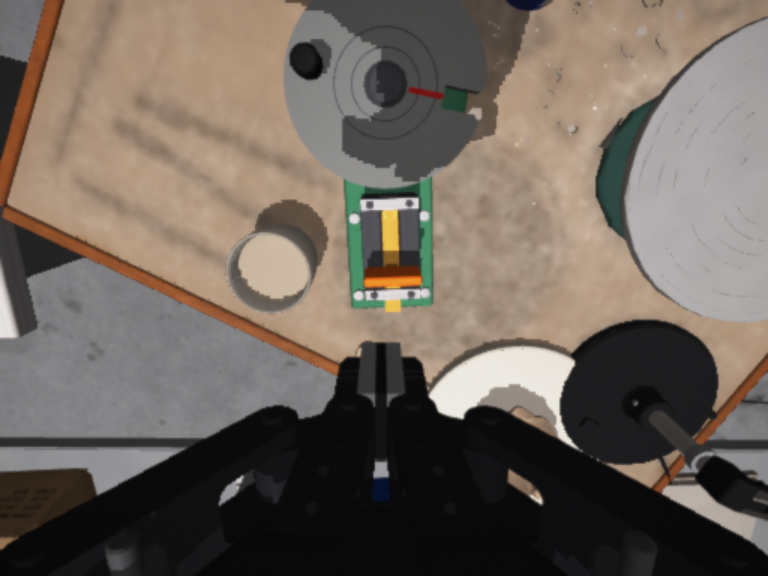

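Run:
```python
from h import *
for n,p,z in [('hub',(385,83),54),('peg',(307,58),92),('slotmouth',(487,103),52),('tabrear',(393,285),92.5),('tabL',(365,280),92.5),('tabR',(422,278),92.5),('bar1',(390,213),56),('bar2',(393,308),56),('redstart',(409,90),52),('redend',(442,96),52),('discL',(284,70),52),('discR',(487,70),52),('discbottom',(388,187),52)]:
    print(n,atz('wrist',np.array(p)/1.5,z).round(1)[:2])
```

```text
hub [514.2  68.8]
peg [463.6  78.2]
slotmouth [590.2  55.5]
tabrear [520.4 -74. ]
tabL [499.7 -70.2]
tabR [541.8 -68.5]
bar1 [518.5 -25.6]
bar2 [ 521.7 -105.2]
redstart [531.9  64.4]
redend [556.5  60.3]
discL [440.4  77.7]
discR [588.6  77.9]
discbottom [516.9  -5.8]
```

```bash
python3 -m jog '[{"rot":[0,0,0],"slide":[0.3,-0.2,0.5],"jaw":255},{"rot":[0,0,0],"slide":[0.3,-0.2,0.52],"jaw":255},{"rot":[0,0,0],"slide":[0.3,-0.2,0.52],"jaw":255},{"rot":[0,0,0],"slide":[0.3,-0.07,0.52],"jaw":255},{"rot":[0,0,0],"slide":[0.08,0,0.52],"jaw":255}]'
python3 - <<'E'
from h import *
import time
a=vision.camera('scene');a=vision.camera('scene')
b=vision.camera('wrist')
cv2.imwrite('pics/e.png',np.hstack([cv2.resize(a[150:290,200:420],(440,280)),cv2.resize(b[:300,100:450],(327,280))])[...,::-1])
plan([460,50,66],1)
A=np.array([514.5,69.5])
for th in range(170,84,-7):
    q=np.radians(th);u=np.array([np.cos(q),np.sin(q)]);t=np.array([np.sin(q),-np.cos(q)])
    print(th,(A+54*u-t*20).round(0))
E
```

```text
t: 4.45
tool_pos: [461.1, 42.9, 66.7]
tcp_rot: [3.141, -0.0, 1.574]
ft_force: [0.1, 0.3, -0.1]
gripper_width: -0.3
gripper_force: 0.0
t 4.6 pos [459.9  42.3  66.6] rpy [-3.138e+00 -1.000e-03  1.574e+00] f [ 0.1 -0.1  0.6]
rz -0.0 slide [0.103 0.001 0.007]
170 [458.  59.]
163 [457.  66.]
156 [457.  73.]
149 [458.  80.]
142 [460.  87.]
135 [462.  94.]
128 [465. 100.]
121 [470. 105.]
114 [474. 111.]
107 [480. 115.]
100 [485. 119.]
93 [492. 122.]
86 [498. 125.]
```

View pics/e.png

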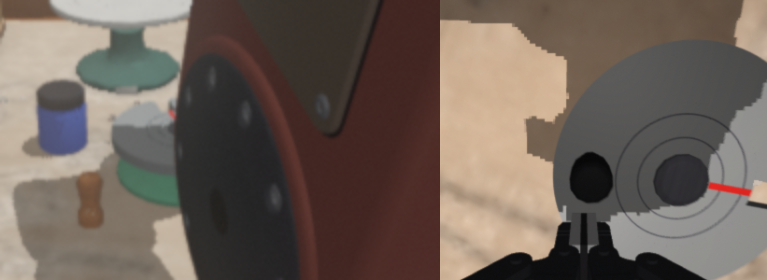

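```bash
python3 -m jog '[{"rot":[0,0,0],"slide":[0.1,0,0],"jaw":255},{"rot":[0,0,0],"slide":[0.1,0,0],"jaw":255},{"rot":[0,0,0],"slide":[0.1,0,0],"jaw":255},{"rot":[0,0,0],"slide":[0.1,-0.02,0],"jaw":255},{"rot":[0,0,0],"slide":[0.1,0,0],"jaw":255}]'
python3 -m jog '[{"rot":[0,0,0],"slide":[0.1,0.02,0],"jaw":255},{"rot":[0,0,0],"slide":[0.1,0.03,0],"jaw":255},{"rot":[0,0,0],"slide":[0.08,0.04,0],"jaw":255},{"rot":[0,0,0],"slide":[0.08,0.05,0],"jaw":255},{"rot":[0,0,0],"slide":[0.07,0.06,0],"jaw":255}]'
python3 - <<'E'
from h import *
b=vision.camera('wrist')
cv2.imwrite('pics/f.png',b[...,::-1])
pts('wrist',['slot_mouth','peg_top','disc_axis'],[52,92,52])
plan([480,115,66],1)
E
```

```text
t: 5.22
tool_pos: [460.0, 79.7, 68.1]
tcp_rot: [3.141, 0.0, 1.573]
ft_force: [1.3, -3.4, 0.5]
gripper_width: -0.0
gripper_force: 1.4
t: 5.85
tool_pos: [474.5, 112.3, 67.4]
tcp_rot: [-3.14, -0.001, 1.573]
ft_force: [-1.5, -2.1, 0.4]
gripper_width: 0.3
gripper_force: 1.1
wrist peg_top 0.6 [307. 257.] [498. 119.  92.]
t 6.1 pos [474.8 111.9  67.7] rpy [ 3.141e+00 -1.000e-03  1.573e+00] f [-0.2 -0.4 -0.2]
rz -0.0 slide [0.041 0.069 0.023]
```

View pics/f.png

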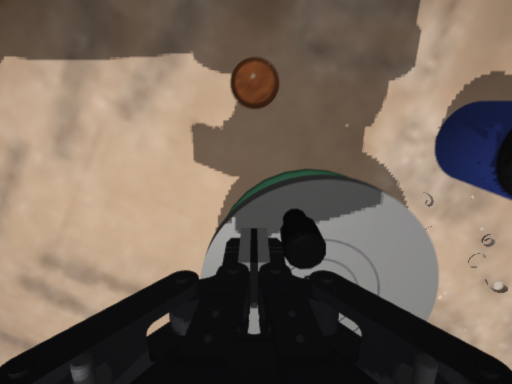

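```bash
python3 -m jog '[{"rot":[0,0,0],"slide":[0.04,0.06,0],"jaw":255},{"rot":[0,0,0],"slide":[0.03,0.06,0],"jaw":255},{"rot":[0,0,0],"slide":[0.02,0.04,0],"jaw":255},{"rot":[0,0,0],"slide":[0,0,0],"jaw":255},{"rot":[0,0,0],"slide":[0,0,0],"jaw":255}]'
python3 - <<'E'
from h import *
pts('top',['slot_mouth','peg_top','disc_axis','bar_line'],[52,92,52,52])
pts('wrist',['slot_mouth','peg_top'],[52,92])
b=vision.camera('wrist');a=vision.camera('top')
cv2.imwrite('pics/g.png',np.hstack([b,cv2.resize(a[140:240,230:380],(432,288))[:,:].copy() if 0 else cv2.resize(a[140:236,230:302],(288,384))])[...,::-1])
plan([492,120,66],1)
E
```

```text
t: 6.72
tool_pos: [487.0, 118.5, 67.9]
tcp_rot: [3.141, -0.0, 1.573]
ft_force: [-0.2, 0.0, -1.0]
gripper_width: -0.0
gripper_force: 0.0
top slot_mouth 0.69 [341. 226.] [419. -53.  52.]
top bar_line 0.91 [318. 186.] [518.  -3.  52.]
wrist peg_top 0.6 [304. 263.] [509. 122.  92.]
t 7.225 pos [486.8 118.4  67.8] rpy [ 3.141 -0.     1.573] f [ 0.7 -0.3  0.5]
rz -0.0 slide [0.021 0.07  0.024]
```

View pics/g.png

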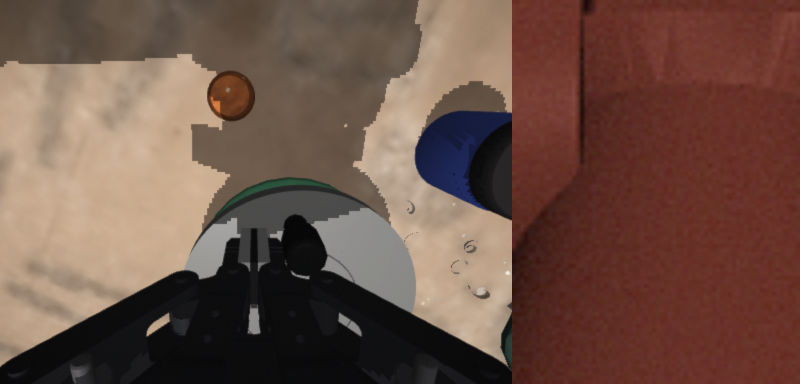

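```bash
python3 -m jog '[{"rot":[0,0,0],"slide":[0,0.02,0],"jaw":255},{"rot":[0,0,0],"slide":[0,0.015,0],"jaw":255},{"rot":[0,0,0],"slide":[0,0,0],"jaw":255},{"rot":[0,0,0],"slide":[0,-0.2,0],"jaw":255},{"rot":[0,0,0],"slide":[-0.1,-0.2,-0.5],"jaw":255}]'
python3 - <<'E'
from h import *
plan([512,-54,261],4)
E
```

```text
t: 7.85
tool_pos: [457.3, 110.9, 103.2]
tcp_rot: [-3.137, 0.0, 1.574]
ft_force: [0.6, 0.2, 0.8]
gripper_width: -0.1
gripper_force: 0.0
t 7.85 pos [457.3 110.9 103.2] rpy [-3.137  0.     1.574] f [0.6 0.2 0.8]
rz -0.0 slide [-0.55   0.181 -0.526]
rz -0.0 slide [-0.55   0.181 -0.526]
rz -0.0 slide [-0.55   0.181 -0.526]
rz -0.0 slide [-0.55   0.181 -0.526]
```

```bash
python3 -m jog '[{"rot":[0,0,0],"slide":[-0.55,0.1,-0.5],"jaw":255},{"rot":[0,0,0],"slide":[-0.6,0.18,-0.35],"jaw":255},{"rot":[0,0,0],"slide":[-0.6,0.2,-0.3],"jaw":255},{"rot":[0,0,0],"slide":[-0.6,0.2,-0.25],"jaw":255},{"rot":[0,0,0],"slide":[-0.6,0.17,-0.2],"jaw":255}]'
python3 -m jog '[{"rot":[0,0,0],"slide":[0,0,0],"jaw":255},{"rot":[0,0,0],"slide":[0,0,0],"jaw":255},{"rot":[0,0,0],"slide":[0,0,0],"jaw":255},{"rot":[0,0,0],"slide":[0,0,0],"jaw":255},{"rot":[0,0,0],"slide":[0,0,0],"jaw":255}]'
python3 - <<'E'
from h import *
b=vision.camera('wrist')
cv2.imwrite('pics/i.png',cv2.resize(b[:288,90:474],(768,576))[...,::-1])
pts('wrist',['slot_mouth','bar_line','tab_top'],[52,52,92.5])
pts('top',['slot_mouth','peg_top'],[52,92])
plan([521,-105,70],4)
E
```

```text
t: 8.48
tool_pos: [524.5, -112.3, 226.4]
tcp_rot: [3.14, 0.001, 1.573]
ft_force: [1.1, 0.6, -0.3]
gripper_width: -0.3
gripper_force: 0.0
t: 9.1
tool_pos: [523.6, -109.7, 225.2]
tcp_rot: [3.142, -0.0, 1.574]
ft_force: [-0.1, 1.2, -0.3]
gripper_width: 0.2
gripper_force: 0.0
wrist slot_mouth 0.86 [245.  71.] [514.  -6.  52.]
wrist bar_line 0.74 [250.  70.] [519.  -6.  52.]
wrist tab_top 0.95 [253. 144.] [522. -74.  92.]
top slot_mouth 0.62 [321. 181.] [530. -11.  52.]
top peg_top 0.56 [268. 183.] [519. 121.  92.]
t 9.5 pos [ 523.7 -110.3  225.2] rpy [ 3.142 -0.     1.573] f [0.2 0.6 0. ]
rz -0.0 slide [ 0.018 -0.009  0.517]
rz -0.0 slide [ 0.018 -0.009  0.517]
rz -0.0 slide [ 0.018 -0.009  0.517]
rz -0.0 slide [ 0.018 -0.009  0.517]
```

View pics/i.png

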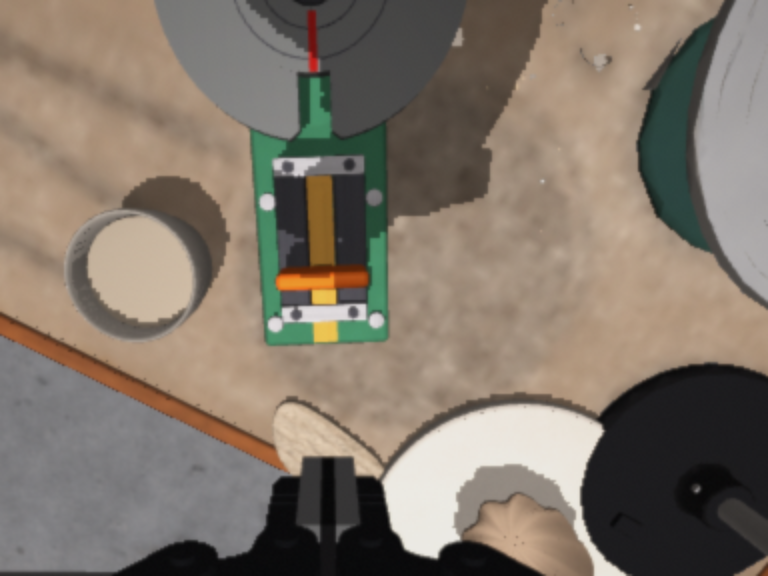

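```bash
python3 -m jog '[{"rot":[0,0,0],"slide":[0,-0.02,0.5],"jaw":255},{"rot":[0,0,0],"slide":[0,-0.02,0.6],"jaw":255},{"rot":[0,0,0],"slide":[0,0,0.5],"jaw":255},{"rot":[0,0,0],"slide":[0,0,0.3],"jaw":255},{"rot":[0,0,0],"slide":[0,0,0.14],"jaw":255}]'
python3 -m jog '[{"rot":[0,0,0],"slide":[0.1,0,0],"jaw":255},{"rot":[0,0,0],"slide":[0.1,0,0],"jaw":255},{"rot":[0,0,0],"slide":[0.08,0,0],"jaw":255},{"rot":[0,0,0],"slide":[0.08,0,0],"jaw":255},{"rot":[0,0,0],"slide":[0.05,0,0],"jaw":255}]'
```

```text
t: 10.12
tool_pos: [519.9, -109.9, 70.9]
tcp_rot: [-3.14, -0.001, 1.573]
ft_force: [-0.1, -0.7, 0.3]
gripper_width: 0.1
gripper_force: 0.0
t: 10.75
tool_pos: [521.0, -79.6, 72.9]
tcp_rot: [3.141, 0.001, 1.573]
ft_force: [-0.9, -3.8, 1.7]
gripper_width: 0.2
gripper_force: 1.6
```

```bash
python3 -m jog '[{"rot":[0,0,0],"slide":[0.06,0,0],"jaw":255},{"rot":[0,0,0],"slide":[0.06,0,0],"jaw":255},{"rot":[0,0,0],"slide":[0.06,0,0],"jaw":255},{"rot":[0,0,0],"slide":[0.06,0,0],"jaw":255},{"rot":[0,0,0],"slide":[0.06,0,0],"jaw":255}]'
python3 -m jog '[{"rot":[0,0,0],"slide":[0.03,0,0],"jaw":255},{"rot":[0,0,0],"slide":[0.03,0,0],"jaw":255},{"rot":[0,0,0],"slide":[0.02,0,0],"jaw":255},{"rot":[0,0,0],"slide":[0.01,0,0],"jaw":255},{"rot":[0,0,0],"slide":[0,0,0],"jaw":255}]'
```

```text
t: 11.38
tool_pos: [520.3, -56.6, 72.1]
tcp_rot: [-3.141, -0.0, 1.573]
ft_force: [-2.3, -3.3, 1.3]
gripper_width: -0.1
gripper_force: 1.6
t: 12.0
tool_pos: [520.5, -50.1, 72.1]
tcp_rot: [-3.141, -0.0, 1.573]
ft_force: [-0.4, -2.7, -0.2]
gripper_width: -0.1
gripper_force: 1.0
```

Small steps now until the force rises at the hard stop.

```bash
python3 -m jog '[{"rot":[0,0,0],"slide":[0.01,0,0],"jaw":255},{"rot":[0,0,0],"slide":[0.01,0,0],"jaw":255},{"rot":[0,0,0],"slide":[0.01,0,0],"jaw":255},{"rot":[0,0,0],"slide":[0.01,0,0],"jaw":255},{"rot":[0,0,0],"slide":[0,0,0],"jaw":255}]'
python3 -m jog '[{"rot":[0,0,0],"slide":[0.01,0,0],"jaw":255},{"rot":[0,0,0],"slide":[0.01,0,0],"jaw":255},{"rot":[0,0,0],"slide":[0,0,0],"jaw":255},{"rot":[0,0,0],"slide":[0,0,0],"jaw":255},{"rot":[0,0,0],"slide":[0,0,0],"jaw":255}]'
```

```text
t: 12.62
tool_pos: [520.5, -47.1, 72.2]
tcp_rot: [3.142, -0.0, 1.573]
ft_force: [-1.5, -2.6, -1.0]
gripper_width: 0.3
gripper_force: 1.2
t: 13.25
tool_pos: [520.5, -46.0, 72.2]
tcp_rot: [-3.142, 0.001, 1.573]
ft_force: [-1.9, -4.5, -1.3]
gripper_width: 0.0
gripper_force: 2.3
```

```bash
python3 -m jog '[{"rot":[0,0,0],"slide":[0.01,0,0],"jaw":255},{"rot":[0,0,0],"slide":[0.01,0,0],"jaw":255},{"rot":[0,0,0],"slide":[0,0,0],"jaw":255},{"rot":[0,0,0],"slide":[0,0,0],"jaw":255},{"rot":[0,0,0],"slide":[0,0,0],"jaw":255}]'
```

```text
t: 13.88
tool_pos: [520.5, -45.9, 72.3]
tcp_rot: [-3.141, 0.003, 1.572]
ft_force: [-2.8, -12.0, -2.1]
gripper_width: 0.2
gripper_force: 5.8
```

```bash
python3 -m jog '[{"rot":[0,0,0],"slide":[0.01,0,0],"jaw":255},{"rot":[0,0,0],"slide":[0,0,0],"jaw":255},{"rot":[0,0,0],"slide":[0,0,0],"jaw":255},{"rot":[0,0,0],"slide":[0,0,0],"jaw":255},{"rot":[0,0,0],"slide":[0,0,0],"jaw":255}]'
python3 -m jog '[{"rot":[0,0,0],"slide":[-0.3,0,0],"jaw":255},{"rot":[0,0,0],"slide":[-0.5,0,0],"jaw":255},{"rot":[0,0,0],"slide":[-0.1,0,-0.5],"jaw":255},{"rot":[0,0,0],"slide":[0,0,-0.7],"jaw":255},{"rot":[0,0,0],"slide":[0,0,-0.7],"jaw":255}]'
python3 - <<'E'
from h import *
[vision.camera('wrist') for _ in range(5)]
b=vision.camera('wrist')
cv2.imwrite('pics/j.png',cv2.resize(b[:288,90:474],(768,576))[...,::-1])
pts('wrist',['tab_top','bar_line'],[92.5,52])
E
```

```text
t: 14.5
tool_pos: [520.5, -45.8, 72.4]
tcp_rot: [-3.141, 0.005, 1.572]
ft_force: [-3.4, -15.9, -3.7]
gripper_width: 0.1
gripper_force: 7.5
t: 15.12
tool_pos: [520.8, -110.6, 216.4]
tcp_rot: [3.141, -0.001, 1.573]
ft_force: [1.5, -1.1, 0.3]
gripper_width: 0.1
gripper_force: 0.0
wrist tab_top 0.88 [256.  95.] [521. -30.  92.]
wrist bar_line 0.74 [253.  67.] [518.  -5.  52.]
```

View pics/j.png

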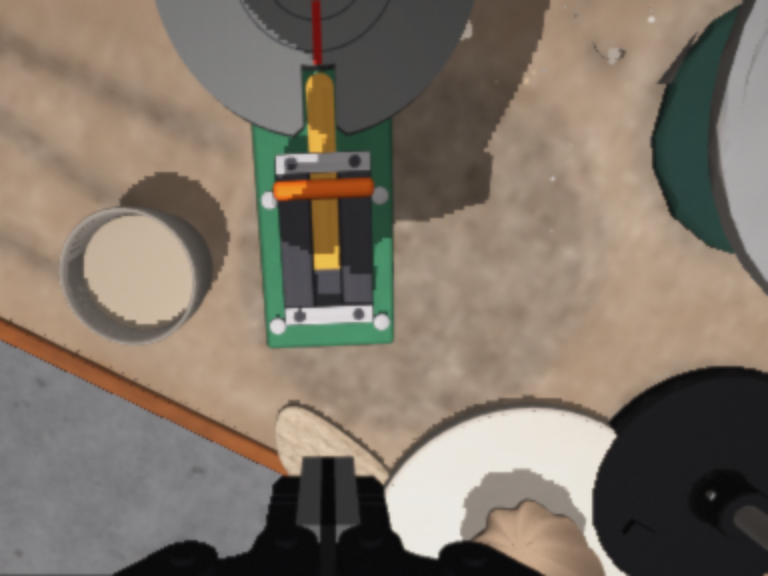

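The picture shows the bar's nose deep in the slot at (318,75). The tab is at y ≈ -30, which is 100 mm from the axis, so the bar is home. The cup is unmoved and the gripper is clear.

```bash
python3 -c "
from cell import r
print(r.finish_job())"
```

```text
the job is handed in; nothing more can be done
None
```

The turntable is locked and handed in: I pushed the slot round to face the lock bar, then pushed the bar to its hard stop with about 16 N at the tab, finishing at about 16 s, with nothing gripped and no sign of the jar, cup or stamp being touched.

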